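# Press a brass end cap home with the pedal of a tube press

### The arm

A 7-joint arm with a two-finger parallel gripper is mounted at the origin on the work surface. World frame = base frame: x ahead of the robot, y to its left, z up, the work surface at z = 0. Lengths are in mm, angles in rad, forces in N, time in s.
With the tool pointing down it reaches from about 350 to 900 mm from the base axis. Payload 7.2 kg.
Tool frame: the origin (TCP) lies midway between the tips of the shut fingers; the grasp point (between the pads) lies 19 mm behind it; z points along the fingers, y is the direction in which the jaws open and shut (so a half turn about z gives the same grasp; the last joint's range is limited). The gripper opens to 85 mm and grips with 20 to 120 N. Pads are 22 mm wide; open, the fingers measure 114 mm over their backs; the gripper's body (76 mm by 85 mm) begins 54 mm behind the grasp point. The pads swing forward as they close: fully open they stand 13 mm farther back than shut.
Start: joints at [-1.256, 0.411, -0.013, 1.596, 0.006, 1.134, -0.082], TCP at [233.459, 579.763, 231.297] pointing down, gripper open.
Joint ranges: [-2.95, 2.95], [-0.29, 1.99], [-1.47, 1.44], [0.14, 2.54], [-1.03, 4.17], [0.13, 1.85], [-2.86, 2.86]. Speed limits (rad/s): [2.39, 2.39, 3.01, 3.01, 3.14, 3.14, 3.14].

### API

Orientations are given as a unit quaternion [x, y, z, w].
In Python, from workcell import r, open_gripper, close, planner, read_camera, camera_model, job, read_time_s, read_qpos, read_qd, read_joint_torque, read_tool_pos, read_ee_rot, read_ft_force, read_moment, read_finger_gap gives the robot as it stands. Calls block until the motion is done:
- r.goto(position, orientation): joint-space move of the TCP to a pose.
- r.move_linear(position, velocity=150, frame=None): straight line of the TCP; frame=None keeps the orientation; velocity is the mean speed in mm/s.
- r.set_joints(angles): joint-space move.
- open_gripper() and close(grasp_force=None): open the fingers fully, or close them until they stop; grasp_force is the grip in N (None keeps the last).
- r.hold(seconds).
- planner.solve_ik(position, orientation): joint angles nearest the present ones, or None.
- read_camera(name): name is "scene" or "top" or "wrist"; returns (picture, depth): 480x640x3 uint8, red, green, blue; 480x640 float32, mm along the optical axis (not along the pixel's ray), 0 where there is no reading.
- camera_model(name): a dict with "fx", "fy", "cx", "cy" (pixels), "extrinsics" (4x4, takes a point from world to camera coordinates). Camera axes: x right, y down, z forward; pixel columns grow to the right and rows downward; lengths in mm; the calibration is good to about 2 mm. A picture is of the moment at which its call begins: read the wrist's pose just before it. camera_model takes no time and is no camera call; for the wrist camera it gives the pose at the moment of the call.
A pose or a line that the arm cannot do raises r.IKError and nothing moves.
- job.hand_in(): hands the job in, once; it reports no verdict.
Readings, each from a call of its own:
- read_time_s(): time.
- read_qpos(): joint angles.
- read_qd(): joint speeds.
- read_joint_torque(): joint torques, N m.
- read_tool_pos(): TCP position.
- read_ee_rot(): TCP orientation.
- read_ft_force(): force on the tool from outside, world axes, zero at the start.
- read_moment(): the same for the moment, N m.
- read_finger_gap(): finger opening in mm.
Only numpy, scipy, OpenCV 4.12 (cv2) and the standard library are available. Lean on these libraries where they do the work, as an engineer would, in place of code of your own. Each camera call takes 0.05 s, during which the arm holds its last target.

### The job

The brass cap on the light bamboo tube still stands proud of the tube. Press the pedal of the press that holds this bamboo tube fully down to its stop, hold it there for a moment so that the cap is driven home, then let the pedal come up again. Do not press the pedal of the other press, which holds the dark wood tube.

Things in the scene. Friction and masses are not known exactly. Their poses are not given: they have to be found in the camera images.
- bamboo_press: Fixed press with the light bamboo tube (44 mm across, 65 tall); grey-green, base 200 x 280 mm, 235 mm tall; origin under the base's centre, x away from the robot at yaw 0. Pedal at y +90 mm, hinge on the far side; post and ram head at y -70, the tube beyond the post. Only the post is tall, over 130 mm from the tread's centre. The other press is alike but for its tube; they may stand either way round.
- bamboo_tread (a point): Centre of the top of the black ribbed tread (48 x 52 mm, x by y) of the pedal to press; push within 15 mm of it. Moves with the pedal: at rest 70 mm above the table and sloping 14 degrees, higher on the robot's side; at the stop level and 43 mm up, having gone 27 mm down and 5 mm away from the hinge. z: normal of the tread, up; x: along the pedal to its hinge, 110 mm off; y: along the hinge.
- bamboo_pedal (a joint): Angle of that pedal in rad: 0 at rest (up), 0.25 at its stop. A spring pushes it up and brings it back when let go; pressing at the tread's centre takes about 6 N at first and about 20 N just before the stop, which is rigid.
- bamboo_cap (a joint): How far the brass cap (flange 40 mm across) has been pressed into the bamboo tube, in m: 0 to 0.003 at the start, 0.010 when its flange sits on the tube's rim. The pedal drives the ram that pushes it; only the last part of the pedal's stroke seats it, and it stays where it was pushed to.
- dark_pedal (a joint): Angle in rad of the pedal of the other press, the one with the dark red-brown wood tube whose brass cap is already home: 0 at rest, 0.25 at its stop. It is to be left alone.

How it is judged:
By the outcome, as a careful person would: the job done as asked, in the order asked, and still so for the second after the job is handed in, with the robot touching nothing.
It also fails if it takes over 27 s, if anything falls off the work surface, if the arm or the gripper's body presses on something with over 40 N, if the wrist force passes 120 N, or if a joint passes its speed limit or range.

## Working session

There is one attempt and no reset: what is moved stays moved. The work goes in short steps, each a Python script; the robot and the scene stay as the last script left them, time stands still between calls to the robot, and variables do not carry over. Pictures are saved under pics/ and viewed, and the job is handed in when it is done.

```bash
mkdir -p pics; python3 - <<'E'
from workcell import *
import cv2,numpy as np
for n in ("scene","top"):
    p,d=read_camera(n); cv2.imwrite(f"pics/{n}0.png",p[:,:,::-1]); np.save(f"{n}0.npy",d)
    m=camera_model(n); np.savez(f"{n}m.npz",**m); print(n,m)
print(read_time_s(),read_ee_rot(),read_ft_force())
E
```

```text
scene {'fx': 470.2334204821949, 'fy': 470.2334204821949, 'cx': 318.98011330565555, 'cy': 246.3563720809729, 'extrinsics': array([[ 5.73324467e-01,  8.19025007e-01, -2.22955935e-02,
        -3.63593544e+02],
       [ 4.31104423e-01, -3.24693884e-01, -8.41856792e-01,
        -1.57426999e+02],
       [-6.96741008e-01,  4.73045367e-01, -5.39240251e-01,
         1.28002485e+03],
       [ 0.00000000e+00,  0.00000000e+00,  0.00000000e+00,
         1.00000000e+00]])}
top {'fx': 573.630648178421, 'fy': 573.630648178421, 'cx': 320.5212729235588, 'cy': 240.46908446332452, 'extrinsics': array([[ 6.13893473e-02, -9.98110840e-01, -2.46974305e-03,
         4.69768522e+00],
       [-9.70095643e-01, -5.90837249e-02, -2.35422082e-01,
         5.94778098e+02],
       [ 2.34831410e-01,  1.68482949e-02, -9.71890088e-01,
         9.68324154e+02],
       [ 0.00000000e+00,  0.00000000e+00,  0.00000000e+00,
         1.00000000e+00]])}
0.1 [ 1.90196663e-01  9.81745736e-01 -7.29203197e-04 -8.24085693e-05] [ 0.48475366 -0.51267308 -0.40921993]
```

View pics/scene0.png

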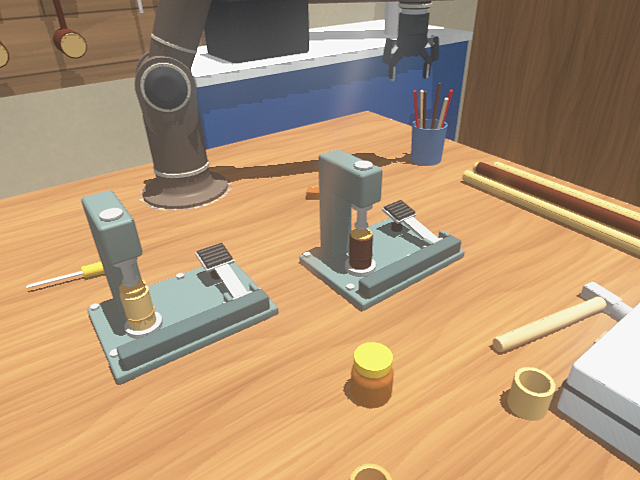

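View pics/top0.png

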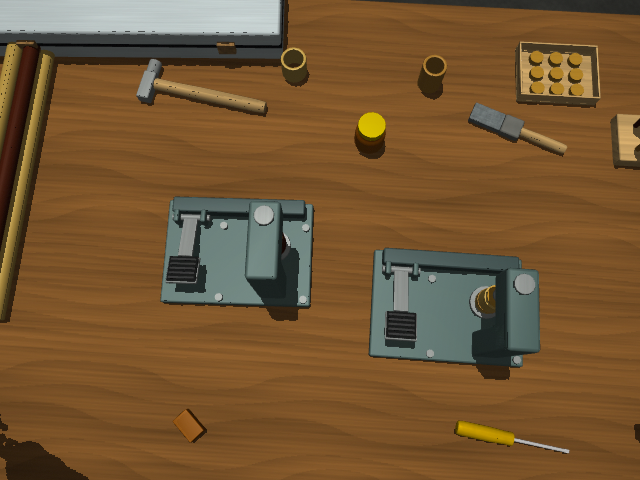

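The light bamboo tube is in the press at the right of the top view, at about (487,300), and its black tread is near (401,325). The scene view shows the same press on the left, with its tread at (214,257). The dark tube's press is the other one. Next I'll measure the tread from depth.

```bash
cat > h.py <<'E'
import numpy as np
def pts(us,vs,d,m):
    E=m["extrinsics"]; z=d[vs,us]; c=np.stack([(us-m["cx"])/m["fx"]*z,(vs-m["cy"])/m["fy"]*z,z],-1)
    return (c-E[:3,3])@E[:3,:3]
E
python3 - <<'E'
from h import *; import cv2
for n,b in (("top",(380,305,422,345)),("scene",(190,238,240,278))):
    m=np.load(n+"m.npz"); d=np.load(n+"0.npy"); im=cv2.imread(f"pics/{n}0.png")
    v,u=np.mgrid[b[1]:b[3],b[0]:b[2]]; u=u.ravel();v=v.ravel()
    P=pts(u,v,d,m); g=im[v,u].max(1)
    k=(P[:,2]>50)&(P[:,2]<90)&(g<90)
    P=P[k]; A=np.c_[P[:,:2],np.ones(len(P))]; c,*_=np.linalg.lstsq(A,P[:,2],rcond=None)
    r=cv2.minAreaRect(P[:,:2].astype(np.float32))
    print(n,len(P),P.mean(0),P.min(0),P.max(0),"slope",c,r)
    # box corners & hinge
m=np.load("topm.npz"); d=np.load("top0.npy")
for q in ((372,354),(374,251),(521,366),(401,270),(401,325),(401,290)): print(q,pts(np.array([q[0]]),np.array([q[1]]),d,m))
im=cv2.imread("pics/top0.png")[230:380,350:560]; cv2.imwrite("pics/c1.png",cv2.resize(im,None,fx=3.8,fy=3.8,interpolation=cv2.INTER_CUBIC))
E
```

```text
top 835 [ 450.22032375 -108.20683359   69.56895196] [ 423.8425216  -136.56168137   51.24370574] [477.5035616  -81.4960696   78.47015706] slope [-2.29784787e-01 -2.99678129e-03  1.72698461e+02] ((450.45123291015625, -109.12794494628906), (53.66202926635742, 53.630924224853516), 88.16905212402344)
scene 55 [ 459.06645821 -115.76049322   66.96341054] [ 428.08951354 -134.97072741   61.28102427] [476.84030409 -84.1726378   75.15847463] slope [-2.48320421e-01  7.32245394e-03  1.81806638e+02] ((452.8173522949219, -109.95166778564453), (49.4824333190918, 48.49077224731445), 87.49057006835938)
(372, 354) [[399.86468719 -64.76379857  15.83061093]]
(374, 251) [[593.22922191 -61.1197367   11.87968719]]
(521, 366) [[ 395.10191808 -335.48281085   15.0355198 ]]
(401, 270) [[ 553.98926836 -109.99985289   39.93116094]]
(401, 325) [[ 450.16455947 -108.85299807   70.55853136]]
(401, 290) [[ 515.57536432 -110.05995128   47.64298143]]
```

View pics/c1.png

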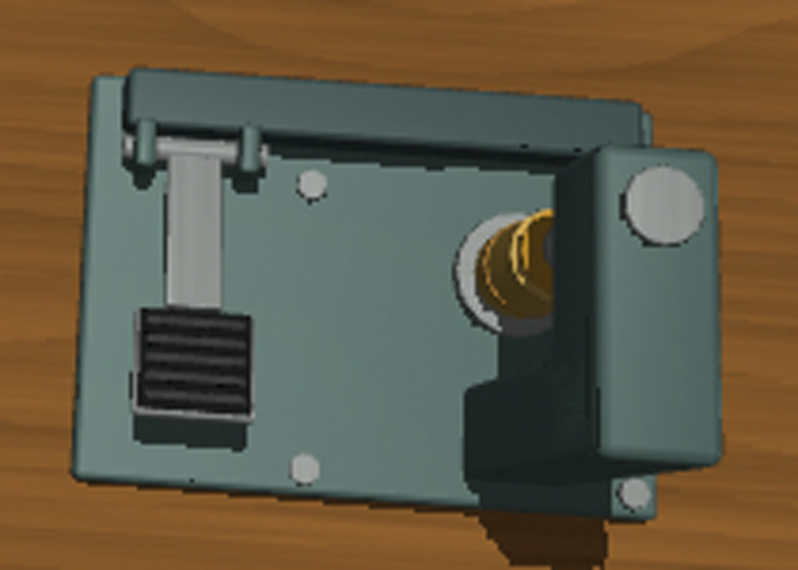

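The tread centre is at about (450.5, −109, 70), and the press yaw is about 0. I'll raise the arm above press height, cross over, and close the gripper above the tread.

```bash
python3 - <<'E'
from workcell import *
import cv2,numpy as np
q=[0,1,0,0]
close(40)
p=read_tool_pos(); r.move_linear([p[0],p[1],330],200)
try: r.move_linear([449.5,-109,300],220)
except r.IKError as e: print("lin",e); r.goto([449.5,-109,330],q)
r.goto([449.5,-109,200],q)
r.move_linear([450,-109,100],150)
print(read_time_s(),read_tool_pos(),read_ee_rot(),read_ft_force(),read_finger_gap(),read_qpos())
for n in ("scene","top"):
    p,d=read_camera(n); cv2.imwrite(f"pics/{n}1.png",p[:,:,::-1])
    np.save(n+"1.npy",d)
a=cv2.imread("pics/scene1.png")[150:400,50:320]; b=cv2.imread("pics/top1.png")[200:390,350:560]
cv2.imwrite("pics/c2.png",np.hstack([cv2.resize(a,(400,370)),cv2.resize(b,(400,370))]))
E
```

```text
6.2917 [ 450.90149347 -109.21358183  101.02224315] [ 2.31206730e-04  9.99999584e-01 -2.43225887e-05  8.82351895e-04] [-0.24830534 -0.61219697 -0.0548595 ] 0.3147468740387556 [-0.36381912  0.3505559   0.60832805  2.14307742 -0.29997585  0.72785729
  2.01235618]
```

View pics/c2.png

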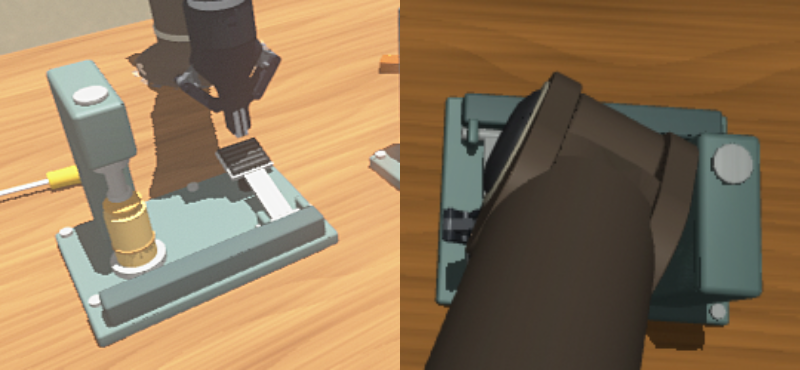

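The shut fingers are directly over the tread (left panel, about (238,130) above (245,155)). In the top view the elbow comes close to the post, so I'll check that clearance before descending.

```bash
python3 - <<'E'
from h import *
m=np.load("topm.npz"); d=np.load("top1.npy")
v,u=np.mgrid[255:400:12,380:560:12]
P=pts(u.ravel(),v.ravel(),d,m).reshape(v.shape+(3,))
np.set_printoptions(linewidth=200,suppress=True,precision=0)
print(u[0]);print(P[...,1]);print(P[...,2])
v,u=np.mgrid[200:480,300:560]
P=pts(u.ravel(),v.ravel(),d,m)
k=(P[:,1]<-150)&(P[:,2]>245)
for x in range(250,620,40):
    s=P[k&(abs(P[:,0]-x)<20)]
    if len(s): i=s[:,1].argmin(); print(x,s[i])
from workcell import planner,read_qpos
for yaw in np.arange(0,3.2,0.39):
    o=[np.sin(yaw/2),np.cos(yaw/2),0,0]; a=planner.solve_ik([450,-109,100],o)
    print(round(yaw,2),None if a is None else np.round(a,2).tolist())
E
```

```text
[380 392 404 416 428 440 452 464 476 488 500 512 524 536 548]
[[ -73.  -92. -114.  -69.  -78.  -92. -108. -224. -246. -268. -303. -329. -352. -374. -397.]
 [ -73.  -93.  -59.  -68.  -76.  -92. -105. -118. -133. -269. -290. -313. -351. -373. -395.]
 [ -74.  -96.  -57.  -63.  -75.  -87. -100. -117. -130. -146. -157. -252. -269. -289. -395.]
 [ -75.  -97.  -55.  -63.  -73.  -84.  -96. -109. -125. -138. -152. -253. -268. -288. -395.]
 [ -75.  -98.  -51.  -60.  -70.  -80.  -93. -105. -121. -134. -147. -252. -270. -288. -394.]
 [ -59.  -43.  -48.  -57.  -67.  -77.  -89. -102. -118. -133. -244. -252. -270. -288. -394.]
 [ -77.  -37.  -45.  -55.  -64.  -75.  -86.  -99. -115. -132. -243. -252. -270. -287. -391.]
 [ -78.  -35.  -43.  -52.  -62.  -72.  -84.  -96. -112. -133. -243. -252. -269. -286. -393.]
 [ -25.  -33.  -41.  -50.  -60.  -70.  -81.  -94. -109. -244. -247. -254. -270. -286. -391.]
 [ -23.  -31.  -39.  -49.  -58.  -68.  -79.  -91. -108. -276. -296. -318. -347. -368. -391.]
 [ -21.  -29.  -38.  -47.  -56.  -66.  -77.  -89. -106. -280. -302. -324. -346. -368. -388.]
 [ -20.  -28.  
[... 1170 characters left out ...]
  -1.   -2.   -1.    3.]
 [ 639.  645.  648.  647.  645.  641.  635.  621.  582.   -3.   -2.   -3.   -0.    2. 1081.]
 [ 652.  658.  658.  658.  655.  651.  641.  626.    5.   -2.   -0.    1.   -1.   -2.   -3.]]
450 [ 469. -166.  475.]
490 [ 470. -166.  473.]
0.0 [-0.36, 0.35, 0.61, 2.14, -0.3, 0.73, 2.01]
0.39 [-0.44, 0.37, 0.71, 2.15, -0.36, 0.74, 1.69]
0.78 [-0.51, 0.4, 0.8, 2.15, -0.42, 0.75, 1.36]
1.17 [-0.58, 0.43, 0.9, 2.16, -0.49, 0.77, 1.04]
1.56 [-0.64, 0.47, 1.0, 2.16, -0.57, 0.8, 0.74]
1.95 [-0.7, 0.52, 1.1, 2.16, -0.64, 0.83, 0.43]
2.34 [-0.75, 0.59, 1.2, 2.16, -0.74, 0.89, 0.13]
2.73 [-0.78, 0.67, 1.29, 2.16, -0.82, 0.95, -0.17]
3.12 [-0.81, 0.75, 1.37, 2.16, -0.9, 1.02, -0.48]
```

The arm is 240 mm or more above the post, so there's plenty of clearance. Now a guarded press along the pedal's arc.

```bash
cat > press.py <<'E'
from workcell import *
import numpy as np
r.move_linear([450,-109,74],80)
f0=0
for z in [66,60,54,49,46,44,43,42,41,40,39,38]:
    x=450.0-5*min(1,(70-max(z,43))/27)
    r.move_linear([x,-109,z],40)
    f=np.round(read_ft_force(),1); p=np.round(read_tool_pos(),1)
    print(z,p,f,round(read_time_s(),2))
    if abs(f[2])>40: break
E
python3 press.py
```

```text
66 [ 449.3 -109.3   66.3] [-1.9 -0.7  6.9] 7.22
60 [ 448.1 -109.3   60.4] [-2.2  0.8  9.1] 7.52
54 [ 447.  -109.2   54.5] [-3.1 -0.2 11. ] 7.82
49 [ 446.2 -109.2   49.6] [-2.9  0.7 11. ] 8.09
46 [ 445.9 -109.2   46.8] [-2.5  0.3 12.3] 8.34
44 [ 445.6 -109.2   44.9] [-2.5  0.8 13.2] 8.59
43 [ 445.6 -109.2   44. ] [-3.4 -0.5 16. ] 8.84
42 [ 445.5 -109.2   43. ] [-3.1  0.6 16.6] 9.09
41 [ 445.5 -109.2   42.7] [-7.3  1.4 30.1] 9.34
40 [ 445.5 -109.2   42.5] [-11.1   2.6  43.6] 9.59
```

The force jumped from 17 N to 44 N at z = 42.5, which means the pedal is on its rigid stop. I'll hold it there and take a picture, then release.

```bash
python3 - <<'E'
from workcell import *
import cv2,numpy as np
r.hold(0.8)
print(read_tool_pos(),read_ft_force())
p,_=read_camera("scene"); cv2.imwrite("pics/s2.png",p[:,:,::-1])
r.move_linear([446,-109,46],40)
r.move_linear([449,-109,74],60)
r.move_linear([449,-109,150],150)
r.hold(0.4)
p,d=read_camera("scene"); cv2.imwrite("pics/s3.png",p[:,:,::-1])
print(read_time_s(),read_ft_force(),read_tool_pos())
f=lambda n:cv2.resize(cv2.imread(n)[180:370,70:290],(400,345),interpolation=cv2.INTER_CUBIC)
cv2.imwrite("pics/c3.png",np.hstack([f("pics/s2.png"),f("pics/s3.png")]))
g=lambda n:cv2.resize(cv2.imread(n)[250:345,100:180],(390,463),interpolation=cv2.INTER_CUBIC)
cv2.imwrite("pics/c4.png",np.hstack([g("pics/scene0.png"),g("pics/s3.png")]))
E
```

```text
[ 445.56092283 -109.228751     42.51128748] [-10.29787013   1.59452739  43.62153705]
12.4667 [0.64416342 0.37332536 0.20078794] [ 448.89901224 -109.06939632  149.76731331]
```

View pics/c3.png

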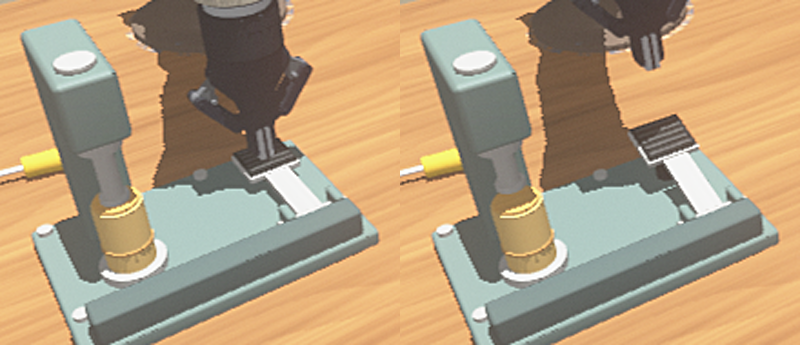

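View pics/c4.png

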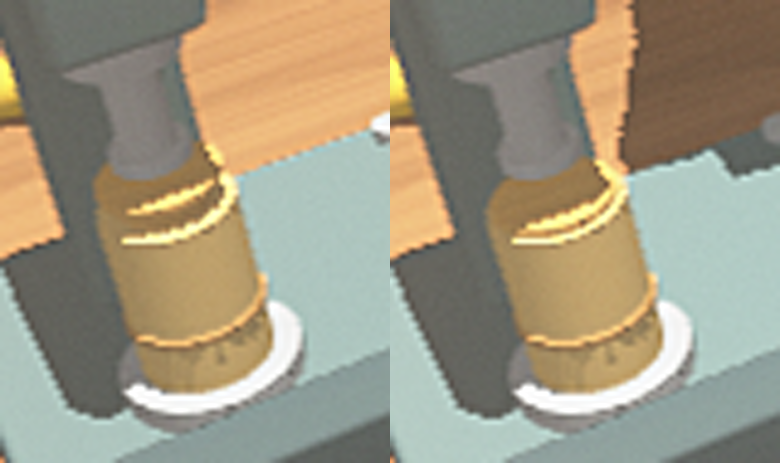

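The pictures show the pedal level while held and back up after release. In the before/after crop, the cap's upper bright edge moved from (175,195) down to (560,215), so it now lies right on the tube's rim line. That means the flange is seated.

```bash
python3 - <<'E'
from workcell import *
job.hand_in(); print(read_time_s(),read_ft_force())
E
```

```text
the job is handed in; nothing more can be done
the job is handed in; nothing more can be done
```

I pressed the bamboo press's pedal fully down with the shut fingertips, held it about 0.8 s, let it come up and handed the job in at about 12.5 s.

- **Stop reached:** the tip came to rest at z = 42.5 mm, against an expected 43 mm. The force rose sharply from about 17 N to 44 N there, so the pedal was on its rigid stop.
- **After release:** the pictures show the pedal back up and the cap's flange down on the tube's rim. I judged the cap by eye, not by measurement. The arm was clear of everything, with the fingers about 80 mm above the tread and almost no wrist force.
- **Other press:** I never touched the dark wood tube's press, but I took no separate picture to check its pedal.

No check failed or disagreed.

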